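# Gauge the plate gap of an oscillator box

### The job

Check the gap between the two brass plates on top of the black oscillator box with the two-leaf gauge: slide its narrow thin leaf straight in from the flared front until its end is past the middle of the plates, draw it right out again, then give the gauge a quarter turn and slide the wide thick leaf in. It should drag snugly and lift the sprung upper plate; stop with its end past the middle of the plates but not out at the back, and finish there still gripping the gauge, level and still, with the leaf left in the gap. Leave everything else on the table where it is.

Things in the scene. Friction and masses are not known exactly. Their poses are not given: they have to be found in the camera images.
- gauge: Loose two-leaf gauge, about 0.15 kg, flat on the table. Black square upright grip post 18 x 18 mm, 52 mm tall, sides parallel to x and y, on a dark steel hub 34 x 34 x 7 mm. Two flat steel leaves leave the hub at a right angle, undersides level with the hub's: thin leaf along +x, thick leaf along +y; each ends 80 mm from the post's axis. Origin: post's axis, underside; z up.
- thin_end (a point): Middle of the round end of the narrow thin leaf (12 mm wide, 2.5 mm thick): on the gauge at x = 80 mm, 1.25 mm above its underside.
- thick_end (a point): Middle of the straight end edge of the wide thick leaf (20 mm wide, 7 mm thick, edge rounded to 3.5 mm radius): on the gauge at y = 80 mm, 3.5 mm above its underside.
- box: Black oscillator box fixed to the table, 120 x 110 x 34 mm (x = -35 to +85 mm), two brass plates on top near its front edge, three knobs 50 mm high behind them. Origin: at table height under the plates' centre; x from their flared front (robot side) to the back, y left, z up. Plates 84 mm wide (y), from x = -20 mm (front) to +20 mm (back). Lower plate fixed, upper face 40 mm above the table.
- gap_mid (a point): Middle of the 5 mm gap at rest: on the box at x = y = 0, 42.5 mm above the table; axes as the box. Flared lips in front, to x = -33 mm, open to about 14 mm (36 to 50 mm above the table). Two guide pins, 7 mm thick, 73 mm high, pass through the plates at x = 0, y = -36 and +36 mm.
- upper_plate_mid (a point): Centre of the upper plate's flat underside, 45 mm above the table at rest; the plate is 4 mm thick.
- upper_plate (a joint): Lift of the sprung upper plate in m: 0 at rest (gap 5 mm), at most 0.008. It slides straight up without tilting; springs press it down with 2.8 N at rest and 0.7 N more per mm. The thick leaf between the plates lifts it 2 to 3 mm and drags with 1 to 4 N (polished brass, friction about 0.3); its end may need up to 10 N to get past the lip.
- pedal_a: Bystander: blue effect pedal 112 x 62 x 46 mm, origin under its centre.
- pedal_b: Bystander: grey effect pedal 112 x 62 x 46 mm, origin under its centre.
- adapter: Bystander: white plastic block 55 x 40 x 22 mm, origin under its centre.
- battery: Bystander: block battery lying down, 48 x 26 x 17 mm, origin under its centre.
- tape: Bystander: black tape roll lying flat, 60 mm across, 18 mm high, origin under its centre.
- driver: Bystander: screwdriver about 160 mm long lying down, orange handle, about 30 mm high at most.
- cup: Bystander: white cup 66 mm across, 70 mm high, origin under its centre.
Mind the look-alikes: they are no part of the job. What is shaped like the box but red or turquoise is not meant.

How it is judged:
By the outcome, as a careful person would: the job done as asked, in the order asked, and still so for the second after the job is handed in, while the arm keeps its last pose, push and grip.
It also fails if it takes over 51 s, if anything falls off the work surface, if the arm or the gripper's body presses on something with over 40 N, if the wrist force passes 120 N, or if a joint passes its speed limit or range.

### The arm

A 6-joint arm with a two-finger parallel gripper is mounted at the origin on the work surface. World frame = base frame: x ahead of the robot, y to its left, z up, the work surface at z = 0. Lengths are in m, angles in degrees, forces in N, time in s.
With the tool pointing down it reaches from about 0.35 to 0.875 m from the base axis. Payload 4.2 kg.
Tool frame: the origin (TCP) lies on the front face of the gripper's body, between the roots of the fingers; the fingertips stand 70 mm ahead of it and the grasp point (between the pads) lies 51 mm ahead of it; z points along the fingers, y is the line along which they close (so a half turn about z gives the same grasp; the last joint's range is limited). The gripper opens to 87 mm and grips with 3 to 60 N. Pads are 19 mm wide; open, the fingers measure 117 mm over their backs; the gripper's body (75 mm by 190 mm) begins 51 mm behind the grasp point.
Start: joints at [-61.501, 22.042, 0.453, 0, -68.411, -14.817], TCP at [0.148, -0.607, 0.292] pointing down, gripper open.
Joint ranges: [-179.83, 179.83], [-69.29, 118.12], [-61.27, 80.66], [-181.25, 117.63], [-171.15, -9.14], [-177.46, 177.46]. Speed limits (degrees/s): [159.86, 159.86, 180, 180, 180, 180].

### API

Orientations are given as a 3x3 rotation matrix whose columns are the frame's x, y, z axes.
In Python, from station import r gives the robot as it stands.
- The arm moves only by the shell command python3 -m pendant 'ROWS' [OPENING]. ROWS is JSON, a list of rows, each a list of 2 entries, a list of its own where there are three numbers: the shift along the tool's x, y, z in mm, then the turn, a rotation vector about the tool's x, y, z in rad. A call has 1 to 10 rows; each row is the pose to reach, as a shift and turn from the pose commanded when the call began, along the tool's axes at that moment; what a row does not reach only later rows make up. A row lasts 1/10 s, in which the tool goes at most 50 mm and 8.59 degrees, less where a joint would pass 70% of its speed; a pose out of reach is approached as far as the arm can. A call with a gripper value outside its range is refused whole. OPENING is the opening, from 0 (shut) to 1 (fully open), set as the call begins (- or left out, the last holds). The fingers move at their own pace and stop on an object; the grip force is fixed at half the most. Time passes only in rows, so rows that repeat a pose let the fingers close. It gives the time, the measured TCP pose, the force, the opening and the grip force at its end, in the units of the state.
- r.sense(): the state, without advancing time (a new reading comes with each control period).
- r.capture(name): name is "scene" or "top" or "wrist"; returns a dict with "frame" (400x640x3 uint8, red, green, blue), "vertical_fov" (degrees; the focal length in pixels is half the picture's height over the tangent of half this angle, whatever the lens; pixels are square), "cx", "cy" (the principal point, pixels), "rvec" (rotation vector, rad) and "tvec" (3), from world to camera coordinates, as OpenCV has them. Camera axes: x right, y down, z forward; pixel columns grow to the right and rows downward; lengths in m; the calibration is good to about 2 mm. The wrist camera is an equidistant fisheye: a pixel r from the principal point sees the ray r / f radians off the axis. A picture is of the moment at which its call begins. There is no depth.
- r.finish_job(): hands the job in; it is judged then, once.
The state is a dict: "time_s": time; "joints": joint angles; "joint_velocities": joint speeds; "effort": joint torques, N m; "tcp_pos": TCP position; "ee_rot": TCP orientation; "wrist_force": force on the tool from outside, world axes, zero at the start; "moment": the same for the moment, N m; "gripper_width": opening from 0.0 (shut) to 1.0 (fully open); "gripper_force": force on a finger pad.
Only numpy, scipy, OpenCV 4.12 (cv2) and the standard library are available. Lean on these libraries where they do the work, as an engineer would, in place of code of your own. Each camera call takes 0.05 s, during which the arm holds its last target. There are 200 camera calls.

## Working session

There is one attempt and no reset: what is moved stays moved. The work goes in short steps, Python scripts to look and compute and a shell command to move; the robot and the scene stay as the last step left them, time stands still between calls to the robot, and variables do not carry over. Pictures are saved under pics/ and viewed, at most 10 in all, crops included, and the job is handed in when it is done.

```bash
ls; mkdir -p pics; python3 - <<'E'
from station import r
import cv2,pickle
for n in("scene","top"):
    c=r.capture(n); cv2.imwrite(f"pics/{n}0.png",c["frame"][:,:,::-1]); pickle.dump(c,open(f"pics/{n}0.pkl","wb"))
    print(n,c["vertical_fov"],c["cx"],c["cy"],c["rvec"],c["tvec"])
s=r.sense();print(s["tcp_pos"],s["ee_rot"],s["time_s"],s["gripper_width"])
E
```

```text
pics
scene 52.9090510197473 315.91613604263586 202.69039174858742 [ 0.90054044  2.40315749 -1.1605954 ] [ 0.3636833 -0.1220116  1.4373049]
top 56.049409671875864 318.1134427377588 204.0994680873751 [ 2.15870896 -2.2160791   0.0211977 ] [-0.02116563  0.44299454  1.06950505]
[ 0.14776219 -0.60687263  0.29126412] [[-9.71667949e-01 -2.36349506e-01 -5.55815357e-04]
 [-2.36350140e-01  9.71666131e-01  1.88193482e-03]
 [ 9.52725943e-05  1.95998278e-03 -9.99998075e-01]] 0.1 1.0037023842821113
```

View pics/top0.png

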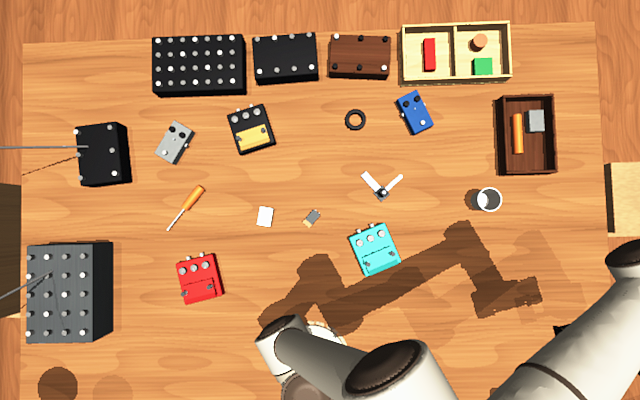

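View pics/scene0.png

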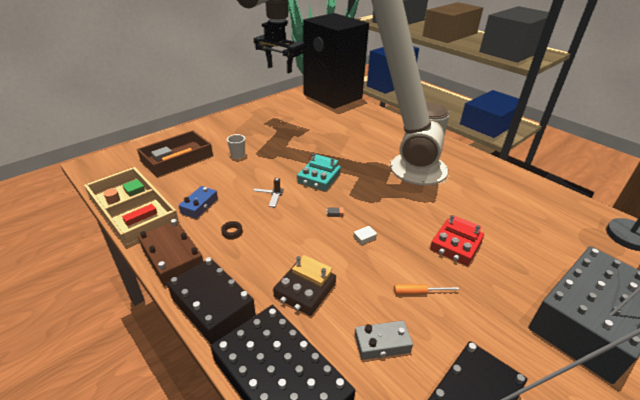

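The top view shows three boxes of the same shape: black with brass plates at (251,128), red at (199,278) and turquoise at (374,248). The black one fits the description. The gauge, with its black post and two leaves, is at (382,190). I'll confirm both in an enlarged crop.

```bash
cat > h.py <<'E'
import numpy as np,cv2,pickle
def K(c):
    f=c["frame"].shape[0]/2/np.tan(np.radians(c["vertical_fov"])/2)
    return f,np.array([[f,0,c["cx"]],[0,f,c["cy"]],[0,0,1]])
def proj(c,P,fish=False):
    P=np.atleast_2d(np.array(P,float)); f,k=K(c)
    if not fish: return cv2.projectPoints(P,np.array(c["rvec"]),np.array(c["tvec"]),k,None)[0][:,0]
    return cv2.fisheye.projectPoints(P[:,None],np.array(c["rvec"]),np.array(c["tvec"]),k,np.zeros(4))[0][:,0]
def ray(c,uv,z,fish=False):
    """world point at height z seen at pixel uv"""
    f,k=K(c); R=cv2.Rodrigues(np.array(c["rvec"]))[0]; t=np.array(c["tvec"])
    d=(np.array(uv,float)-[c["cx"],c["cy"]])/f
    if fish:
        th=np.hypot(*d); v=np.array([*(d/th*np.sin(th)),np.cos(th)])
    else: v=np.array([*d,1])
    o=-R.T@t; v=R.T@v
    return o+v*(z-o[2])/v[2]
E
python3 - <<'E'
from h import *
c=pickle.load(open("pics/top0.pkl","rb"));im=c["frame"][:,:,::-1]
a=cv2.resize(im[95:165,215:285],None,fx=5.7,fy=5.7,interpolation=cv2.INTER_CUBIC)
b=cv2.resize(im[155:225,350:420],None,fx=5.7,fy=5.7,interpolation=cv2.INTER_CUBIC)
cv2.imwrite("pics/crop1.png",np.hstack([a,b]))
print(ray(c,(251,128),0.04),ray(c,(382,192),0.03),ray(c,(363,174),0),ray(c,(402,177),0))
E
```

```text
[0.66124059 0.15065442 0.04      ] [ 0.47057432 -0.21352124  0.03      ] [ 0.52647467 -0.16484199  0.        ] [ 0.51454406 -0.27689661  0.        ]
```

View pics/crop1.png

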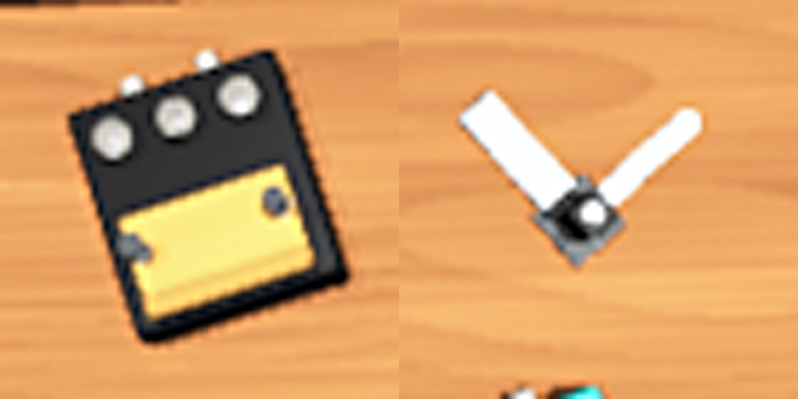

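Confirmed: the black box has brass plates and pins at about (263,130) and (239,138). The gauge has its thin end at about (401,176), its thick end at (364,173) and its hub at (382,194).

```bash
cat >> h.py <<'E'
from scipy.optimize import least_squares
def fit(c,model,uv,x0,fish=False):
    """planar pose (x,y,yaw deg) of model points from their pixels"""
    M=np.array(model,float)
    def W(q):
        a=np.radians(q[2]);R=np.array([[np.cos(a),-np.sin(a),0],[np.sin(a),np.cos(a),0],[0,0,1]])
        return M@R.T+[q[0],q[1],0]
    s=least_squares(lambda q:(proj(c,W(q),fish)-uv).ravel(),x0,x_scale=[.01,.01,5],loss="soft_l1")
    return s.x,proj(c,W(s.x),fish)-uv
def toolshift(T,ee_rot,target):
    return 1000*np.array(ee_rot).T@(np.array(target)-np.array(T))
def yaw_y(R): R=np.array(R);return np.degrees(np.arctan2(R[1,1],R[0,1]))
E
cat > a.py <<'E'
from h import *
from station import r
c=pickle.load(open("pics/top0.pkl","rb"))
cr=lambda x,y,ox,oy:(ox+x/5.7-.5,oy+y/5.7-.5)
g=[cr(690-399,112,350,155),cr(477-399,104,350,155),cr(580-399,222,350,155)]
q,e=fit(c,[[.08,0,.0025],[0,.08,.007],[0,0,.007]],g,[.466,-.215,-47]);print("gauge",q,e)
b=[cr(70,118,215,95),cr(272,52,215,95),cr(118,215,215,95),cr(285,165,215,95),cr(272,198,215,95),cr(135,245,215,95)]
q2,e=fit(c,[[.085,.055,.034],[.085,-.055,.034],[.02,.042,.049],[.02,-.042,.049],[0,-.036,.073],[0,.036,.073]],b,[.64,.15,18]);print("box",q2,e)
s=r.sense();d=toolshift(s["tcp_pos"],s["ee_rot"],[q[0],q[1],.18]);print(d,yaw_y(s["ee_rot"]),q[2]+90)
E
python3 a.py
```

```text
gauge [  0.46903727  -0.21486908 -48.57552585] [[ 0.81677049  0.20778609]
 [-0.9921401   0.10277539]
 [ 0.07121744 -0.32212673]]
box [ 0.63799926  0.14619298 16.46335813] [[-8.74874032e-01 -7.01703439e-01]
 [ 3.13474666e-01 -1.13438290e+00]
 [ 5.21013859e-01  1.09584338e+00]
 [-3.20921417e-01  5.53537942e-01]
 [ 6.01907891e-01  7.19072918e-02]
 [-3.46243720e-01  2.72666058e-04]]
[-404.8333889   304.74528997  111.82306231] 103.67121163338899 41.424474149361636
```

```bash
python3 -m pendant '[[[-25,18,5],[0,0,0.1]],[[-65,48,15],[0,0,0.22]],[[-105,78,25],[0,0,0.35]],[[-145,108,35],[0,0,0.48]],[[-185,138,45],[0,0,0.6]],[[-225,168,55],[0,0,0.72]],[[-265,198,62],[0,0,0.84]],[[-305,228,66],[0,0,0.95]],[[-345,258,70],[0,0,1.04]],[[-380,286,72],[0,0,1.086]]]' 1 && python3 - <<'E'
from h import *
from station import r
s=r.sense();print(s["tcp_pos"],s["ee_rot"],yaw_y(s["ee_rot"]),s["wrist_force"])
E
```

```text
time_s: 1.1
tcp_pos: [0.4492, -0.2388, 0.2198]
ee_rot: [[-0.66, 0.751, -0.001], [0.751, 0.66, 0.0], [0.001, -0.0, -1.0]]
wrist_force: [0.9, -0.5, -0.8]
gripper_width: 0.999
gripper_force: 0.0
[ 0.44915921 -0.23883409  0.21982201] [[-6.60128003e-01  7.51152705e-01 -7.96190691e-04]
 [ 7.51152800e-01  6.60128333e-01  2.32385483e-04]
 [ 7.00145018e-04 -4.44656703e-04 -9.99999656e-01]] 41.30966593057015 [ 0.94624711 -0.52027983 -0.76147664]
```

```bash
python3 - <<'E'
from h import *
from station import r
r.capture("wrist");c=r.capture("wrist");pickle.dump(c,open("pics/w1.pkl","wb"));cv2.imwrite("pics/w1.png",c["frame"][:,:,::-1])
print(c["vertical_fov"],r.sense()["tcp_pos"],proj(c,[[.469,-.215,.007],[.522,-.275,.002],[.529,-.162,.007]],True))
E
```

```text
65.70646984690485 [ 0.45143177 -0.23697398  0.21983871] [[344.83369325 182.93840825]
 [342.46480097 251.70095202]
 [420.06596256 183.58382631]]
```

View pics/w1.png

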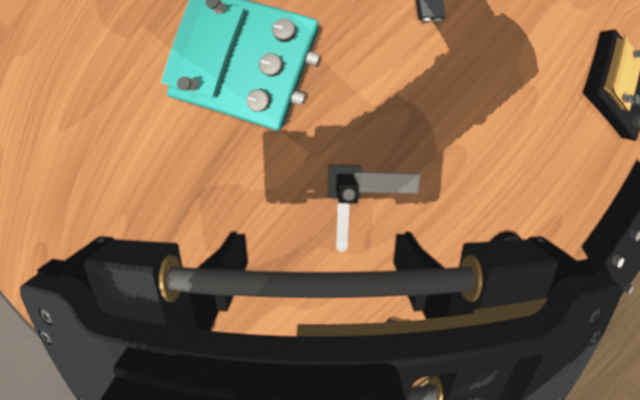

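The wrist view shows the gauge with its thin end at (342,251), thick end middle at (419,184), post top at (348,193), and hub corners at (329,166) and (361,165).

```bash
python3 - <<'E'
from h import *
from station import r
c=pickle.load(open("pics/w1.pkl","rb"))
q,e=fit(c,[[.08,0,.0025],[0,.08,.007],[0,0,.052],[-.017,-.017,.007],[-.017,.017,.007]],[(342,250.5),(419,184),(348,193.5),(329,166),(361,165)],[.469,-.215,-48],True);print(q,e)
s=r.sense();print(toolshift(s["tcp_pos"],s["ee_rot"],[q[0],q[1],.080]),yaw_y(s["ee_rot"])-q[2]-90)
E
```

```text
[  0.46780442  -0.21450369 -49.03450344] [[-0.59067014  0.43062509]
 [ 0.54830761 -0.86557924]
 [ 0.27235034  0.40988203]
 [-1.13177769 -0.85328798]
 [ 0.56783946  0.68200319]]
[  5.84817106  27.12071335 139.85030887] 0.8517774577904902
```

```bash
python3 -m pendant '[[[6,27,20],[0,0,0.015]],[[6,27,50],[0,0,0.015]],[[6,27,80],[0,0,0.015]],[[6,27,105],[0,0,0.015]],[[6,27,125],[0,0,0.015]],[[6,27,135],[0,0,0.015]],[[6,27,138.5],[0,0,0.015]],[[6,27,138.5],[0,0,0.015]],[[6,27,138.5],[0,0,0.015]]]' 1 && python3 -m pendant '[[[0,0,0],[0,0,0]],[[0,0,0],[0,0,0]],[[0,0,0],[0,0,0]],[[0,0,0],[0,0,0]],[[0,0,0],[0,0,0]],[[0,0,0],[0,0,0]],[[0,0,0],[0,0,0]],[[0,0,0],[0,0,0]]]' 0
```

```text
time_s: 2.1
tcp_pos: [0.4653, -0.2186, 0.0827]
ee_rot: [[-0.651, 0.759, 0.002], [0.759, 0.651, -0.0], [-0.002, 0.001, -1.0]]
wrist_force: [-0.2, 0.1, 0.4]
gripper_width: 0.999
gripper_force: 0.0
time_s: 2.9
tcp_pos: [0.4647, -0.2184, 0.0818]
ee_rot: [[-0.651, 0.759, -0.0], [0.759, 0.651, 0.0], [0.0, -0.0, -1.0]]
wrist_force: [0.2, -0.2, 0.3]
gripper_width: 0.358
gripper_force: 0.0
```

```bash
python3 -m pendant '[[[0,5,0],[0,0,0]],[[0,5,0],[0,0,0]],[[0,5,0],[0,0,0]],[[0,5,0],[0,0,0]],[[0,5,0],[0,0,0]],[[0,5,0],[0,0,0]],[[0,5,0],[0,0,0]]]' 0; python3 - <<'E'
from h import *
from station import r
print(r.sense()["tcp_pos"],r.sense()["wrist_force"])
E
```

```text
time_s: 3.6
tcp_pos: [0.4686, -0.2151, 0.0819]
ee_rot: [[-0.651, 0.759, 0.0], [0.759, 0.651, -0.0], [-0.0, 0.0, -1.0]]
wrist_force: [1.1, 1.0, 0.2]
gripper_width: 0.206
gripper_force: 30.0
[ 0.46862743 -0.21511801  0.08190936] [1.12380491 1.04241137 0.21798318]
```

```bash
python3 -m pendant '[[[0,0,-10],[0,0,0]],[[0,0,-35],[0,0,0]],[[0,0,-65],[0,0,0]],[[15,15,-95],[0,0,0.05]],[[40,40,-108],[0,0,0.12]],[[68,68,-108],[0,0,0.2]],[[98,99,-108],[0,0,0.28]],[[128,129,-108],[0,0,0.36]],[[158,159,-108],[0,0,0.42]],[[185,187,-108],[0,0,0.42]]]' && python3 -m pendant '[[[26,32,0],[0,0,0]],[[35,43,0],[0,0,0]],[[35,43,0],[0,0,0]],[[35,43,0],[0,0,0]],[[35,43,0],[0,0,0]]]'; python3 - <<'E'
from h import *
from station import r
c=r.capture("wrist");pickle.dump(c,open("pics/w2.pkl","wb"));cv2.imwrite("pics/w2.png",c["frame"][:,:,::-1])
print(r.sense()["tcp_pos"],yaw_y(r.sense()["ee_rot"]))
E
```

```text
time_s: 4.6
tcp_pos: [0.4986, 0.0132, 0.1873]
ee_rot: [[-0.321, 0.947, -0.014], [0.946, 0.321, 0.051], [0.053, 0.003, -0.999]]
wrist_force: [0.8, -0.5, -1.4]
gripper_width: 0.21
gripper_force: 30.0
time_s: 5.1
tcp_pos: [0.5312, 0.045, 0.1866]
ee_rot: [[-0.333, 0.943, -0.022], [0.94, 0.334, 0.071], [0.074, 0.003, -0.997]]
wrist_force: [-1.1, 0.3, -2.0]
gripper_width: 0.205
gripper_force: 30.0
[0.53134714 0.04506876 0.18674768] 19.52430582991702
```

View pics/w2.png

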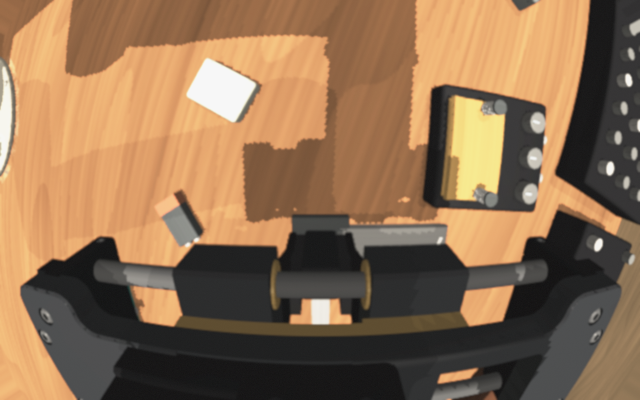

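The wrist view shows the black box with its plates (back corners about (505,97) and (499,203)), and the gauge held level with its thick leaf out to about (446,235). The tool is tilted about 4°, so I'll check the joints and work out the correction.

```bash
cat > go.py <<'E'
from h import *
from station import r
from scipy.spatial.transform import Rotation as Ro
import sys,json
BOX=json.load(open("box.json"))
def go(bx,by,tz,gyaw_rel):
    """print rows shift/turn to put post at box (bx,by) mm, tcp z mm, gauge yaw rel box deg; tool y = gauge y"""
    s=r.sense();R=np.array(s["ee_rot"]);p=np.array(s["tcp_pos"])
    a=np.radians(BOX[2]);T=np.array([BOX[0]+(bx*np.cos(a)-by*np.sin(a))/1e3,BOX[1]+(bx*np.sin(a)+by*np.cos(a))/1e3,tz/1e3])
    g=np.radians(BOX[2]+gyaw_rel)
    Rt=np.array([[-np.cos(g),-np.sin(g),0],[-np.sin(g),np.cos(g),0],[0,0,-1]])
    d=(p-[BOX[0],BOX[1],0])*1e3
    print("now box x,y,z",np.round([d[0]*np.cos(a)+d[1]*np.sin(a),-d[0]*np.sin(a)+d[1]*np.cos(a),d[2]],1),"yawrel",round(yaw_y(R)-90-BOX[2],2),"tilt z",np.round(R[:,2],4),"t",s["time_s"])
    print("F",np.round(s["wrist_force"],2),"grip",round(s["gripper_width"],3),"j",np.round(s["joints"],1))
    print("shift",np.round(1000*R.T@(T-p),1),"turn",np.round(Ro.from_matrix(R.T@Rt).as_rotvec(),3))
if __name__=="__main__": go(*map(float,sys.argv[1:5]))
E
python3 - <<'E'
from h import *
import json
c=pickle.load(open("pics/w2.pkl","rb"))
uv=[(434,86),(545,104),(505,97),(499,205),(493,103),(486,190)]
M=[[-.035,.055,.034],[.085,.055,.034],[.02,.042,.049],[.02,-.042,.049],[0,.036,.073],[0,-.036,.073]]
print(proj(c,[[.638,.1462,.049]],True))
q,e=fit(c,M,uv,[.638,.146,16.5],True);print(q,e)
json.dump(list(q),open("box.json","w"))
E
python3 go.py -150 0 190 0
```

```text
[[481.05327303 152.66115649]]
[ 0.63306703  0.14824945 17.04488398] [[ 2.6335844  -6.476225  ]
 [-1.26457304 -3.11038745]
 [-5.34204881  4.9956246 ]
 [-8.02493752 -6.55819897]
 [ 1.79371286  0.70743598]
 [ 0.51892677  6.42992138]]
now box x,y,z [-127.5  -68.8  186.7] yawrel -87.52 tilt z [-0.0211  0.0711 -0.9972] t 5.15
F [ 0.32  0.2  -1.85] grip 0.202 j [  20.2   19.5  -18.2   -5.4  -52.1 -177.4]
shift [ 69.8 -19.5   1.8] turn [ 0.06  -0.056 -1.527]
```

Joint 6 is at its limit (-177°) in this grip, so the thick leaf couldn't be presented. I'll set the gauge down on free table, turn the gripper half a turn and regrip.

```bash
cat > gw.py <<'E'
from go import *
def gw(x,y,z,yy,quiet=0):
    """shift/turn to world x y z (mm), tool y axis at yaw yy deg, pointing down"""
    s=r.sense();R=np.array(s["ee_rot"]);p=np.array(s["tcp_pos"]);g=np.radians(yy)
    Rt=np.array([[-np.sin(-g)*-1,np.cos(g),0],[np.cos(g),np.sin(g),0],[0,0,-1]])
    Rt[:,0]=np.cross(Rt[:,1],Rt[:,2])
    print("shift",np.round(R.T@(np.array([x,y,z])-p*1e3),1),"turn",np.round(Ro.from_matrix(R.T@Rt).as_rotvec(),3),"yaw",yaw_y(R))
if __name__=="__main__": gw(*map(float,sys.argv[1:5]))
E
python3 gw.py 500 30 120 50; python3 - <<'E'
from h import *
c=pickle.load(open("pics/top0.pkl","rb"))
print(ray(c,(312,217),.017),ray(c,(265,216),.022))
E
```

```text
shift [ -8.7 -34.8  66.2] turn [ 0.024 -0.071 -0.532] yaw 19.52430582991702
[ 0.40565973 -0.01460496  0.017     ] [0.41191568 0.11880308 0.022     ]
```

```bash
python3 -m pendant '[[[-2,-9,10],[0.006,-0.018,-0.13]],[[-4,-18,25],[0.012,-0.036,-0.26]],[[-6,-27,40],[0.018,-0.053,-0.4]],[[-8,-33,55],[0.024,-0.071,-0.5]],[[-9,-35,63],[0.024,-0.071,-0.532]],[[-9,-35,66],[0.024,-0.071,-0.532]],[[-9,-35,66],[0.024,-0.071,-0.532]],[[-9,-35,66],[0.024,-0.071,-0.532]]]'; python3 gw.py 500 30 82 50
```

```text
time_s: 5.95
tcp_pos: [0.5015, 0.0305, 0.1209]
ee_rot: [[-0.767, 0.642, 0.002], [0.642, 0.767, 0.001], [-0.001, 0.002, -1.0]]
wrist_force: [0.6, -0.6, -1.5]
gripper_width: 0.208
gripper_force: 30.0
shift [ 0.9 -1.4 38.9] turn [0.002 0.001 0.001] yaw 50.05135181558535
```

```bash
python3 -m pendant '[[[0,0,12],[0.002,0.001,0]],[[0,0,26],[0.002,0.001,0]],[[0,0,35],[0.002,0.001,0]],[[0,0,38],[0.002,0.001,0]],[[0,0,38],[0.002,0.001,0]],[[0,0,38],[0.002,0.001,0]]]'; python3 -m pendant '[[[0,0,0],[0,0,0]],[[0,0,0],[0,0,0]],[[0,0,0],[0,0,0]],[[0,0,0],[0,0,0]],[[0,0,0],[0,0,0]],[[0,0,0],[0,0,0]],[[0,0,0],[0,0,0]]]' 1
```

```text
time_s: 6.55
tcp_pos: [0.5012, 0.0307, 0.0822]
ee_rot: [[-0.767, 0.642, -0.001], [0.642, 0.767, -0.0], [0.001, -0.001, -1.0]]
wrist_force: [0.7, -0.6, -1.3]
gripper_width: 0.201
gripper_force: 30.0
time_s: 7.25
tcp_pos: [0.501, 0.0306, 0.0822]
ee_rot: [[-0.767, 0.642, -0.001], [0.642, 0.767, -0.0], [0.001, -0.001, -1.0]]
wrist_force: [-0.0, 0.7, 0.5]
gripper_width: 0.761
gripper_force: 0.0
```

```bash
python3 -m pendant '[[[0,0,-8],[0,0,-0.14]],[[0,0,-8],[0,0,-0.28]],[[0,0,-8],[0,0,-0.42]],[[0,0,-8],[0,0,-0.56]],[[0,0,-8],[0,0,-0.7]],[[0,0,-8],[0,0,-0.84]],[[0,0,-8],[0,0,-0.98]],[[0,0,-8],[0,0,-1.12]],[[0,0,-8],[0,0,-1.26]],[[0,0,-8],[0,0,-1.4]]]' 1 >/dev/null;  python3 -m pendant '[[[0,0,0],[0,0,-0.14]],[[0,0,0],[0,0,-0.28]],[[0,0,0],[0,0,-0.42]],[[0,0,0],[0,0,-0.56]],[[0,0,0],[0,0,-0.7]],[[0,0,0],[0,0,-0.84]],[[0,0,0],[0,0,-0.98]],[[0,0,0],[0,0,-1.12]],[[0,0,0],[0,0,-1.26]],[[0,0,0],[0,0,-1.4]]]'; python3 gw.py 501 30.6 81.5 230
```

```text
time_s: 9.25
tcp_pos: [0.5009, 0.0306, 0.0902]
ee_rot: [[0.513, -0.858, -0.002], [-0.858, -0.513, -0.0], [-0.0, 0.002, -1.0]]
wrist_force: [-0.2, 0.5, 0.9]
gripper_width: 0.998
gripper_force: 0.0
shift [ 0.  -0.1  8.7] turn [ 0.001  0.001 -0.334] yaw -149.14579408528638
```

```bash
python3 -m pendant '[[[0,0,0],[0,0,-0.14]],[[0,0,0],[0,0,-0.28]],[[0,0,2],[0,0,-0.336]],[[0,0,6],[0,0,-0.336]],[[0,0,8.5],[0,0,-0.336]],[[0,0,8.5],[0,0,-0.336]],[[0,0,8.5],[0,0,-0.336]]]' 1 >/dev/null;  python3 -m pendant '[[[0,0,0],[0,0,0]],[[0,0,0],[0,0,0]],[[0,0,0],[0,0,0]],[[0,0,0],[0,0,0]],[[0,0,0],[0,0,0]],[[0,0,0],[0,0,0]],[[0,0,0],[0,0,0]],[[0,0,0],[0,0,0]],[[0,0,0],[0,0,0]],[[0,0,0],[0,0,0]]]' 0; python3 -m pendant '[[[0,0,0],[0,0,0]],[[0,0,0],[0,0,0]],[[0,0,0],[0,0,0]],[[0,0,0],[0,0,0]]]' 0;python3 gw.py 501 30.6 150 230
```

```text
time_s: 10.95
tcp_pos: [0.501, 0.0306, 0.0818]
ee_rot: [[0.764, -0.646, -0.001], [-0.646, -0.764, -0.0], [-0.001, 0.001, -1.0]]
wrist_force: [-0.6, 0.2, 0.7]
gripper_width: 0.205
gripper_force: 30.0
time_s: 11.35
tcp_pos: [0.501, 0.0306, 0.0817]
ee_rot: [[0.763, -0.646, -0.001], [-0.646, -0.763, -0.0], [-0.001, 0.001, -1.0]]
wrist_force: [-1.1, -0.1, -0.5]
gripper_width: 0.205
gripper_force: 30.0
shift [ -0.    0.  -68.3] turn [ 0.001  0.001 -0.004] yaw -130.2285294246013
```

```bash
sed -i 's/Rt=np.array.*/Rt=np.array([[np.cos(g),np.sin(g),0],[np.sin(g),-np.cos(g),0],[0,0,-1]])/; s/yaw_y(R)-90-BOX\[2\]/yaw_y(R)+90-BOX[2]/' go.py; python3 go.py -150 0 170 0
```

```text
now box x,y,z [-160.8  -73.8   81.7] yawrel -57.27 tilt z [-1.5e-03 -4.0e-04 -1.0e+00] t 11.35
F [-1.09 -0.13 -0.54] grip 0.205 j [ 22.1  25.5 -31.   -0.  -33.6  27.7]
shift [-56.3 -48.9 -88.3] turn [ 0.001  0.001 -1.   ]
```

```bash
python3 -m pendant '[[[0,0,-15],[0,0,0]],[[0,0,-45],[0,0,0]],[[-4,-4,-75],[0,0,-0.13]],[[-12,-11,-88],[0,0,-0.27]],[[-22,-20,-88],[0,0,-0.41]],[[-34,-30,-88],[0,0,-0.55]],[[-45,-39,-88],[0,0,-0.69]],[[-52,-45,-88],[0,0,-0.83]],[[-56,-49,-88],[0,0,-0.95]],[[-56,-49,-88],[0,0,-1.0]]]'>/dev/null;python3 -m pendant '[[[0,0,0],[0,0,0]],[[0,0,0],[0,0,0]],[[0,0,0],[0,0,0]]]'; python3 - <<'E'
from h import *
from station import r
c=r.capture("wrist");pickle.dump(c,open("pics/w3.pkl","wb"))
cv2.imwrite("pics/w3.png",cv2.resize(c["frame"][100:400,120:520,::-1],None,fx=2,fy=2,interpolation=cv2.INTER_CUBIC))
E
python3 go.py -150 0 170 0
```

```text
time_s: 12.65
tcp_pos: [0.4899, 0.104, 0.1696]
ee_rot: [[0.956, 0.292, -0.002], [0.292, -0.956, -0.001], [-0.002, 0.0, -1.0]]
wrist_force: [-0.2, -0.7, -1.2]
gripper_width: 0.208
gripper_force: 30.0
now box x,y,z [-149.9   -0.4  169.6] yawrel -0.03 tilt z [-1.8e-03 -6.0e-04 -1.0e+00] t 12.7
F [ 0.4   0.01 -1.99] grip 0.207 j [ 30.6  17.6 -26.3  -0.  -46.2  76.5]
shift [-0.1 -0.4 -0.4] turn [ 0.     0.002 -0.001]
```

View pics/w3.png

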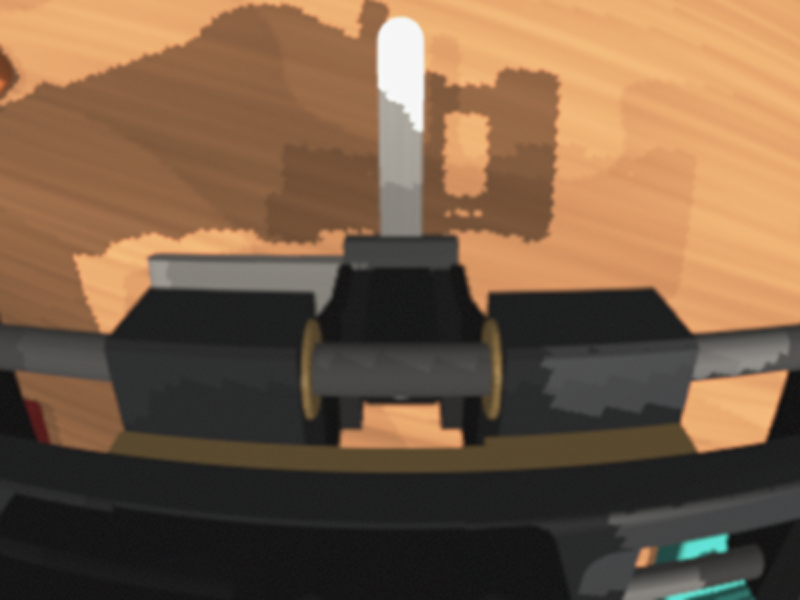

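The thin leaf points straight ahead, with its end at about pixel (320,108). The crop missed the box above it, so I'll crop the upper half of the same picture.

```bash
python3 - <<'E'
from h import *
c=pickle.load(open("pics/w3.pkl","rb"))
cv2.imwrite("pics/w3b.png",cv2.resize(c["frame"][0:130,230:410,::-1],None,fx=4.4,fy=4.4,interpolation=cv2.INTER_CUBIC))
E
```

```text
(no output)
```

View pics/w3b.png

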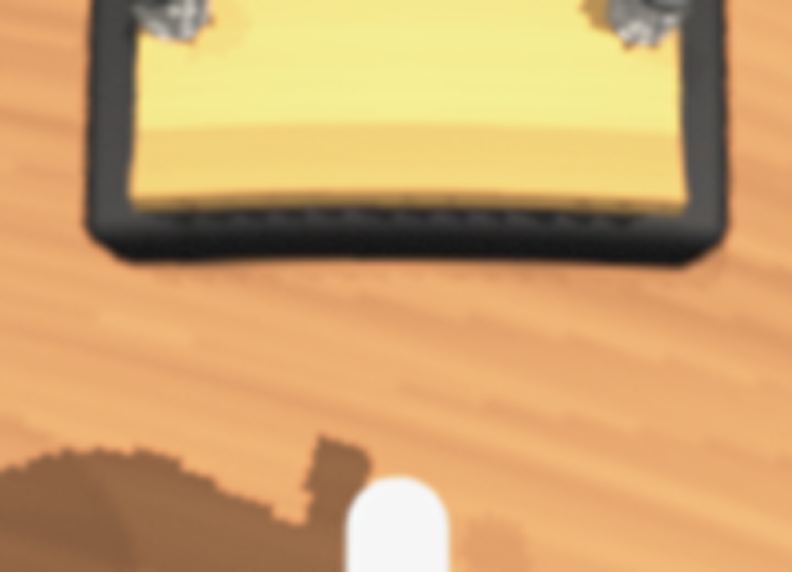

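The box's front face and the lip are visible, and the lip's corners are at crop (128,205) and (688,205). The leaf end is at crop (398,476).

```bash
python3 - <<'E'
from h import *
import json
c=pickle.load(open("pics/w3.pkl","rb"))
cr=np.array([(130,262),(688,265),(88,218),(728,222),(136,128),(682,128),(128,200),(688,200)])/4.4-.5+[230,0]
M=[[-.035,.055,0],[-.035,-.055,0],[-.035,.055,.034],[-.035,-.055,.034],[-.02,.042,.049],[-.02,-.042,.049],[-.033,.042,.053],[-.033,-.042,.053]]
q,e=fit(c,M,cr,[.634,.148,17],True);print(q,np.round(e,1))
json.dump(list(q),open("box.json","w"))
a=np.radians(q[2]);t=ray(c,np.array((398,476))/4.4-.5+[230,0],.1696-.0817+.00125,True)
d=t[:2]-q[:2];print("thin end in box",1e3*np.array([d[0]*np.cos(a)+d[1]*np.sin(a),-d[0]*np.sin(a)+d[1]*np.cos(a)]))
E
python3 go.py -150 0 123 0
```

```text
[ 0.64006657  0.14844316 16.97193179] [[-2.5  0.5]
 [ 1.6  0.1]
 [-2.1  3.8]
 [ 2.1  3.3]
 [ 0.7 -1. ]
 [-0.8 -0.6]
 [ 1.2 -0.8]
 [-0.8 -0.4]]
thin end in box [-77.87772174   1.61536761]
now box x,y,z [-156.6    1.3  169.6] yawrel 0.04 tilt z [-1.8e-03 -6.0e-04 -1.0e+00] t 12.7
F [ 0.4   0.01 -1.99] grip 0.207 j [ 30.6  17.6 -26.3  -0.  -46.2  76.5]
shift [ 6.7  1.3 46.6] turn [0.    0.002 0.001]
```

```bash
python3 -m pendant '[[[0,1,12],[0,0.002,0]],[[0,1.3,28],[0,0.002,0]],[[0,1.3,40],[0,0.002,0]],[[0,1.3,46],[0,0.002,0]],[[0,1.3,46.6],[0,0.002,0]],[[0,1.3,46.6],[0,0.002,0]],[[0,1.3,46.6],[0,0.002,0]],[[0,1.3,46.6],[0,0.002,0]],[[0,1.3,46.6],[0,0.002,0]]]' >/dev/null;python3 go.py -70.5 0 123 0
```

```text
now box x,y,z [-156.4    0.2  123.5] yawrel 0.1 tilt z [ 1.2e-03  6.0e-04 -1.0e+00] t 13.6
F [-0.69 -0.07 -1.17] grip 0.204 j [ 30.5  21.5 -29.1   0.  -39.3  76.6]
shift [85.9  0.4  0.7] turn [-0.    -0.001  0.002]
```

```bash
python3 -m pendant '[[[6,0.3,0.5],[0,0,0]],[[14,0.3,0.5],[0,0,0]],[[22,0.3,0.5],[0,0,0]],[[30,0.3,0.5],[0,0,0]],[[38,0.3,0.5],[0,0,0]],[[45,0.3,0.5],[0,0,0]],[[50,0.3,0.5],[0,0,0]],[[55,0.3,0.5],[0,0,0]],[[58,0.3,0.5],[0,0,0]],[[60,0.3,0.5],[0,0,0]]]' >/dev/null;python3 go.py -70.5 0 123 0
```

```text
now box x,y,z [-96.4  -0.  122.6] yawrel 0.09 tilt z [ 3.e-04  1.e-04 -1.e+00] t 14.6
F [-1.81  0.09 -1.69] grip 0.2 j [ 28.9  26.2 -20.7   0.  -43.1  78.1]
shift [25.9  0.  -0.4] turn [-0.    -0.     0.002]
```

```bash
python3 -m pendant '[[[4,0,-0.3],[0,0,0]],[[9,0,-0.3],[0,0,0]],[[14,0,-0.3],[0,0,0]],[[19,0,-0.3],[0,0,0]],[[23,0,-0.3],[0,0,0]],[[26,0,-0.3],[0,0,0]],[[26,0,-0.3],[0,0,0]],[[26,0,-0.3],[0,0,0]]]' >/dev/null;python3 - <<'E'
from h import *
from station import r
c=r.capture("wrist");pickle.dump(c,open("pics/w4.pkl","wb"))
cv2.imwrite("pics/w4.png",cv2.resize(c["frame"][20:220,190:450,::-1],None,fx=3,fy=3,interpolation=cv2.INTER_CUBIC))
E
python3 go.py -160 0 123 0
```

```text
now box x,y,z [-70.8  -0.  122.8] yawrel 0.09 tilt z [-0.  0. -1.] t 15.45
F [-0.09 -0.34 -1.44] grip 0.203 j [ 28.4  28.2 -17.   -0.  -44.9  78.7]
shift [-89.2  -0.2  -0.2] turn [-0.     0.     0.002]
```

View pics/w4.png

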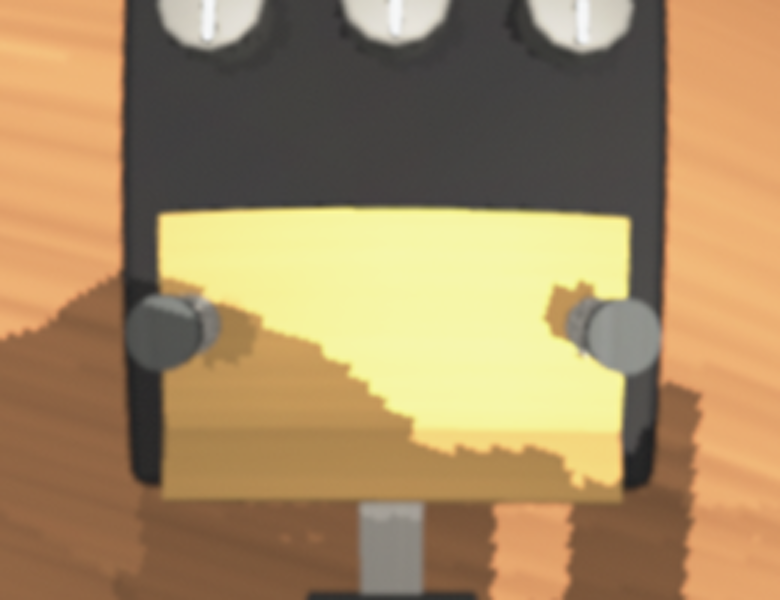

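The thin leaf is in the gap and centred. Plate back corners are at crop (158,213) and (630,215), the bend line runs at row 430, and the pin tops are at (163,332) and (624,337). I'll check the depth from these.

```bash
python3 - <<'E'
from h import *
import json
c=pickle.load(open("pics/w4.pkl","rb"))
cr=np.array([(158,213),(630,215),(163,430),(622,430),(163,332),(624,337)])/3-.5+[190,20]
M=[[.02,.042,.049],[.02,-.042,.049],[-.02,.042,.049],[-.02,-.042,.049],[0,.036,.073],[0,-.036,.073]]
q,e=fit(c,M,cr,[.64,.148,17],True);print(q,np.round(e,1))
json.dump(list(q),open("box.json","w"))
E
python3 go.py -160 0 124 0
```

```text
[ 0.6385455   0.14797953 16.80849354] [[ 0.6  0.2]
 [-0.7  0.3]
 [ 1.   0.1]
 [-0.8  0.8]
 [-0.3 -0.3]
 [ 0.3 -1.2]]
now box x,y,z [-69.2  -0.2 122.8] yawrel 0.25 tilt z [-0.  0. -1.] t 15.45
F [-0.09 -0.34 -1.44] grip 0.203 j [ 28.4  28.2 -17.   -0.  -44.9  78.7]
shift [-90.8  -0.6  -1.2] turn [-0.     0.     0.004]
```

```bash
python3 -m pendant '[[[-4,0,0],[0,0,0]],[[-12,0,0],[0,0,0]],[[-22,0,0],[0,0,0]],[[-33,0,0],[0,0,0]],[[-45,0,0],[0,0,0]],[[-57,0,0],[0,0,0]],[[-69,0,0],[0,0,0]],[[-80,0,0],[0,0,0]],[[-87,0,0],[0,0,0]],[[-91,0,0],[0,0,0]]]' >/dev/null; python3 -m pendant '[[[0,0,0],[0,0,0]],[[0,0,0],[0,0,0.08]],[[0,0,0],[0,0,0.2]],[[0,0,0],[0,0,0.34]],[[0,0,0],[0,0,0.48]],[[0,0,0],[0,0,0.62]],[[0,0,0],[0,0,0.76]],[[0,0,0],[0,0,0.9]],[[0,0,0],[0,0,1.04]],[[0,0,0],[0,0,1.18]]]' >/dev/null; python3 -m pendant '[[[0,0,0],[0,0,0.14]],[[0,0,0],[0,0,0.28]],[[0,0,0],[0,0,0.36]],[[0,0,0],[0,0,0.395]],[[0,0,0],[0,0,0.395]],[[0,0,0],[0,0,0.395]]]';python3 go.py -145 0 122.5 -90
```

```text
time_s: 18.05
tcp_pos: [0.486, 0.1013, 0.1229]
ee_rot: [[0.29, -0.957, 0.001], [-0.957, -0.29, 0.0], [-0.0, -0.001, -1.0]]
wrist_force: [-0.2, -0.2, 0.1]
gripper_width: 0.206
gripper_force: 30.0
now box x,y,z [-159.6   -0.5  122.9] yawrel -89.94 tilt z [ 7.e-04  2.e-04 -1.e+00] t 18.05
F [-0.16 -0.18  0.05] grip 0.206 j [ 30.6  21.2 -29.8   0.  -39.  -13.7]
shift [ -0.5 -14.6   0.4] turn [-0.001  0.     0.001]
```

```bash
python3 -m pendant '[[[-0.5,-4,0.7],[-0.001,0,0]],[[-0.5,-11,0.7],[-0.001,0,0]],[[-0.5,-19,0.7],[-0.001,0,0]],[[-0.5,-28,0.7],[-0.001,0,0]],[[-0.5,-37,0.7],[-0.001,0,0]],[[-0.5,-45,0.7],[-0.001,0,0]],[[-0.5,-51,0.7],[-0.001,0,0]],[[-0.5,-55,0.7],[-0.001,0,0]],[[-0.5,-55,0.7],[-0.001,0,0]],[[-0.5,-55,0.7],[-0.001,0,0]]]' >/dev/null; python3 go.py -70 0 122.2 -90
```

```text
now box x,y,z [-1.052e+02 -1.000e-01  1.221e+02] yawrel -89.99 tilt z [-1.1e-03 -3.0e-04 -1.0e+00] t 19.05
F [ 0.45 -0.37 -1.72] grip 0.206 j [ 29.2  25.5 -22.2  -0.  -42.4 -12.3]
shift [ -0.1 -35.2  -0.1] turn [0.001 0.    0.   ]
```

Now slowly in past the lip.

```bash
python3 -m pendant '[[[0,-2,0],[0,0,0]],[[0,-4,0],[0,0,0]],[[0,-6,0],[0,0,0]],[[0,-8,0],[0,0,0]],[[0,-10,0],[0,0,0]],[[0,-12,0],[0,0,0]]]' >/dev/null; python3 go.py -70 0 122.2 -90; python3 -m pendant '[[[0,-2,0],[0,0,0]],[[0,-4,0],[0,0,0]],[[0,-6,0],[0,0,0]],[[0,-8,0],[0,0,0]],[[0,-8,0],[0,0,0]]]' >/dev/null; python3 go.py -70 0 122.2 -90
```

```text
now box x,y,z [-97.6  -0.6 121.4] yawrel -90.03 tilt z [-0.0124 -0.0049 -0.9999] t 19.65
F [-16.18  -2.7    8.7 ] grip 0.206 j [ 28.9  26.3 -20.7  -0.1 -43.8 -12. ]
shift [ -0.6 -27.6  -1.2] turn [ 0.013 -0.001 -0.   ]
now box x,y,z [-86.5  -0.4 122.1] yawrel -90.01 tilt z [-0.0032 -0.0012 -1.    ] t 20.15
F [-1.4  -1.84 -6.27] grip 0.202 j [ 28.7  27.  -19.4  -0.  -43.8 -11.9]
shift [ -0.4 -16.5  -0.2] turn [ 0.003 -0.    -0.   ]
```

```bash
python3 -m pendant '[[[0,-2,0],[0,0,0]],[[0,-4,0],[0,0,0]],[[0,-6,0],[0,0,0]],[[0,-8,0],[0,0,0]],[[0,-10,0],[0,0,0]],[[0,-12,0],[0,0,0]],[[0,-14,0],[0,0,0]],[[0,-15.5,0],[0,0,0]],[[0,-15.5,0],[0,0,0]],[[0,-15.5,0],[0,0,0]]]' >/dev/null; python3 - <<'E'
from h import *
from station import r
c=r.capture("wrist");pickle.dump(c,open("pics/w5.pkl","wb"))
cv2.imwrite("pics/w5.png",cv2.resize(c["frame"][80:280,200:460,::-1],None,fx=3,fy=3,interpolation=cv2.INTER_CUBIC))
E
python3 go.py -70 0 122.2 -90
```

```text
now box x,y,z [-69.2  -0.  122.2] yawrel -89.98 tilt z [ 1.e-04  1.e-04 -1.e+00] t 21.2
F [-0.14 -0.43 -6.05] grip 0.207 j [ 28.4  28.2 -17.   -0.  -44.8 -11.6]
shift [-0.   0.8 -0. ] turn [-0.  0.  0.]
```

View pics/w5.png

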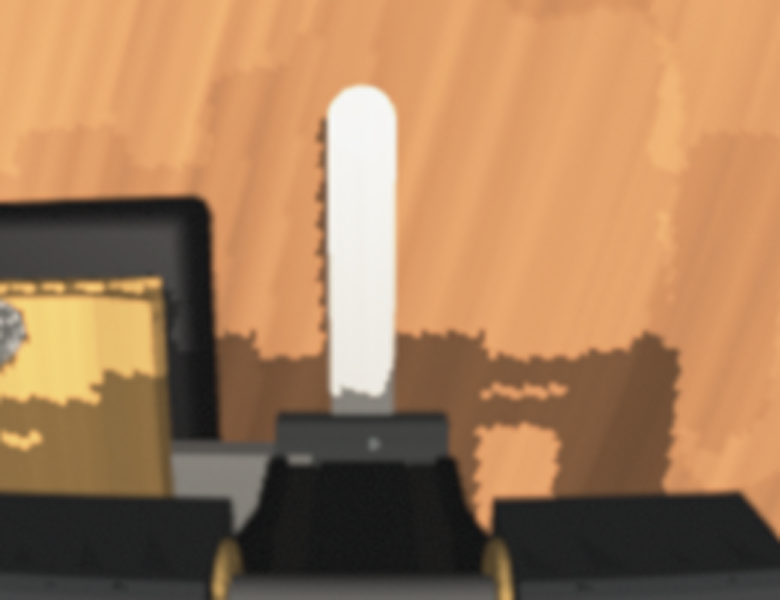

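The thick leaf is between the plates and the upper plate is raised. The gripper is carrying the spring load (about 4.5 N down), so I'll ease the leaf down slightly to rest it on the lower plate.

```bash
python3 -m pendant '[[[0,-0.5,0.2],[0,0,0]],[[0,-0.5,0.3],[0,0,0]],[[0,-0.5,0.3],[0,0,0]],[[0,-0.5,0.3],[0,0,0]],[[0,-0.5,0.3],[0,0,0]]]' >/dev/null; python3 go.py -70 0 122.2 -90
```

```text
now box x,y,z [-6.910e+01 -1.000e-01  1.219e+02] yawrel -89.99 tilt z [-9.e-04 -2.e-04 -1.e+00] t 21.7
F [-1.6  -0.93 -5.77] grip 0.208 j [ 28.4  28.3 -17.   -0.  -44.8 -11.6]
shift [-0.1  0.9 -0.3] turn [0.001 0.    0.   ]
```

```bash
python3 -m pendant '[[[0,0,0.2],[0,0,0]],[[0,0,0.4],[0,0,0]],[[0,0,0.4],[0,0,0]],[[0,0,0.4],[0,0,0]],[[0,0,0.4],[0,0,0]]]' >/dev/null; python3 go.py -70 0 122.2 -90; python3 - <<'E'
from station import r
import cv2
c=r.capture("scene");cv2.imwrite("pics/s2.png",cv2.resize(c["frame"][170:330,220:420,::-1],None,fx=4,fy=3.7,interpolation=cv2.INTER_CUBIC)[:600])
E
```

```text
now box x,y,z [-6.890e+01 -1.000e-01  1.218e+02] yawrel -89.98 tilt z [-2.e-04 -1.e-04 -1.e+00] t 22.2
F [-2.33 -0.69 -3.29] grip 0.205 j [ 28.4  28.3 -17.   -0.  -44.8 -11.6]
shift [-0.1  1.1 -0.4] turn [0. 0. 0.]
```

View pics/s2.png

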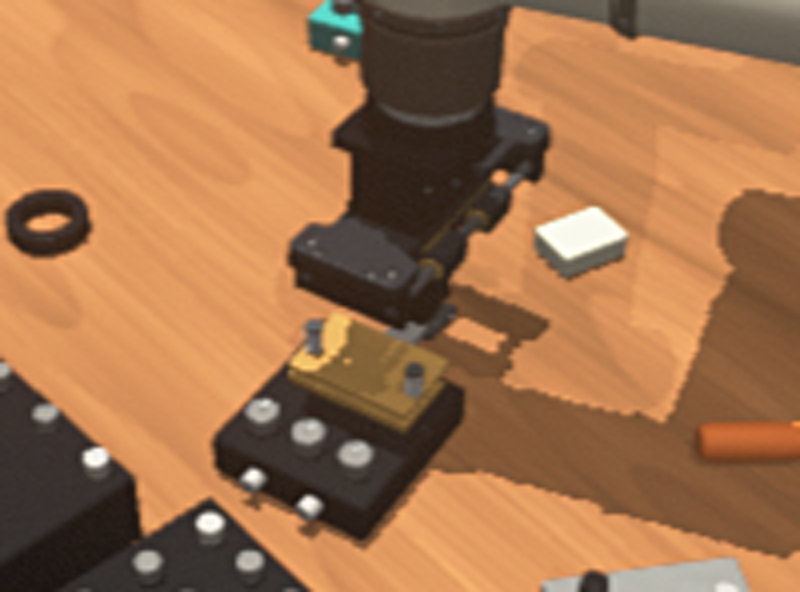

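The scene view shows the upper plate evenly raised, with no leaf showing at the back. The leaf now rests on the lower plate too, since the down load has dropped to 3.3 N. I'll let it settle and hand in.

```bash
python3 -m pendant '[[[0,0,0],[0,0,0]],[[0,0,0],[0,0,0]],[[0,0,0],[0,0,0]],[[0,0,0],[0,0,0]],[[0,0,0],[0,0,0]]]' && python3 -c "
from station import r
print(r.finish_job())"
```

```text
time_s: 22.75
tcp_pos: [0.5726, 0.128, 0.1217]
ee_rot: [[0.29, -0.957, -0.0], [-0.957, -0.29, -0.0], [0.0, 0.0, -1.0]]
wrist_force: [-3.8, -1.8, -1.4]
gripper_width: 0.204
gripper_force: 30.0
the job is handed in; nothing more can be done
None
```

I handed the job in at 22.75 s: the thin leaf went in past the middle and was drawn right out, then the thick leaf went in about 11 mm past the middle of the plates, lifting the upper plate, and the gauge is still gripped and level. Partway I set the gauge down once on clear table to regrip it, because joint 6 had reached its limit.

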